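# Pack the block plane and fit the drop lid of a joiner's tool box

## Robot

A 6-joint arm with a two-finger parallel gripper is mounted at the origin on the work surface. World frame = base frame: x ahead of the robot, y to its left, z up, the work surface at z = 0. Lengths are in m, angles in rad, forces in N, time in s.
With the tool pointing down it reaches from about 0.4 to 0.825 m from the base axis. Payload 7 kg.
Tool frame: the origin (TCP) lies between the finger pads; the fingertips stand 8 mm ahead of it and the grasp point (between the pads) lies 11 mm behind it (arm.finger_overhang is the distance from the TCP to the fingertips, in m); z points along the fingers, y is the line along which they close (so a half turn about z gives the same grasp; the last joint's range is limited). The gripper opens to 88 mm and grips with 3 to 60 N. Pads are 19 mm wide; open, the fingers measure 130 mm over their backs; the gripper's body (78 mm by 193 mm) begins 47 mm behind the grasp point.
Start: joints at [-1.054, 0.359, 0.012, 0, -1.224, -0.288], TCP at [0.153, -0.657, 0.235] pointing down, gripper open.
Joint ranges: [-3.07, 3.07], [-1.43, 2.12], [-1.02, 1.25], [-3.03, 1.67], [-3.05, -0], [-3.03, 3.03]. Speed limits (rad/s): [2.39, 2.39, 3.01, 3.14, 3.14, 3.14].

## Interface

Orientations are given as [roll, pitch, yaw] about the fixed x, y, z axes, in that order (R = Rz(yaw) Ry(pitch) Rx(roll)).
In Python, from station import arm gives the robot as it stands.
- The arm moves only by the tool move_arm, never from a script. Its argument "rows" is text: rows parted by semicolons, each of 7 numbers parted by spaces: the turn, a rotation vector about the tool's x, y, z in degrees, then the shift along the tool's x, y, z in m, then the finger opening in m, from 0 to 0.0876. A call has 1 to 8 rows; each row shifts and turns the commanded pose from where the row before left it, along the tool's axes as they then stand; what a row does not reach is not made up. A row lasts 1/8 s, in which the tool goes at most 62.5 mm and 10.7 degrees, less where a joint would pass 70% of its speed; a pose out of reach is approached as far as the arm can. A call is refused whole if a number of a shift passes 0.0625 or a number of a turn 10.7, either way. A call with a gripper value outside its range is refused whole. The fingers move at their own pace and stop on an object; "squeeze" is the grip in N (left out, the last holds). Time passes only in rows, so rows that do not move let the fingers close. It gives the time, the measured TCP pose, the force, the opening and the grip force at its end, in the units of the state.
- arm.get_state(): the state, without advancing time (a new reading comes with each control period).
- arm.grab_frame(name): name is "scene" or "side" or "wrist"; returns (picture, depth): 420x560x3 uint8, blue, green, red; 420x560 float32, m along the optical axis (not along the pixel's ray), 0 where there is no reading.
- arm.camera_model(name): a dict with "mtx" (3x3 intrinsics, pixels), "camera_from_world" (4x4, takes a point from world to camera coordinates); the wrist camera has in their place "mount" (4x4, takes a point from camera to tool coordinates, whose origin is the TCP and whose axes are the flange's). Camera axes: x right, y down, z forward; pixel columns grow to the right and rows downward; lengths in m; the calibration is good to about 2 mm. A picture is of the moment at which its call begins: read the wrist's pose just before it. camera_model takes no time and is no camera call.
- arm.job_done(): hands the job in; it is judged then, once.
The state is a dict: "t": time; "q": joint angles; "qd": joint speeds; "joint_efforts": joint torques, N m; "eef_pos": TCP position; "ee_rot": TCP orientation; "force": force on the tool from outside, world axes, zero at the start; "moment": the same for the moment, N m; "width": finger opening in m; "gripper_force": force on a finger pad.
Only numpy, scipy, OpenCV 4.12 (cv2) and the standard library are available. Lean on these libraries where they do the work, as an engineer would, in place of code of your own. Each camera call takes 0.05 s, during which the arm holds its last target. There are 200 camera calls.

## Task

Pack up the joiner's tool box: set the block plane down inside it, then take the lid from the sloping rack and fit it as a drop lid is fitted: tilt one end in deep under the wide fixed top board, lower the other end gently until the lid lies flat on its ledges, and slide it back under the narrow top board until it stops against the end of the box. Do not drop the plane or the lid in, let go of everything, and leave the glue bottle, tin and hoop where they stand.

Things in the scene. Friction and masses are not known exactly. Their poses are not given: they have to be found in the camera images.
- toolbox: Open pale wooden tool box, fixed to the bench, a dark fixed top board across each end. 248 mm long (x), 174 wide (y), 71 high; origin at the centre of its underside, z up. Inside 224 x 150 mm, walls 12 mm. Its -x end, with the wide top board, is the one nearer the robot. An 18 mm carrying batten stands out from each end wall, outside.
- wide_board (a point): Middle of the free edge of the wide top board, on its underside: 64 mm above the box's underside, x = -78 mm in the box. From here the board overhangs the inside by 34 mm, to the -x end wall. Board 7 mm thick, its top at 71 mm. Axes as the box.
- narrow_board (a point): Middle of the free edge of the narrow top board, on its underside: 64 mm up, x = 100 mm in the box; it overhangs the inside by 12 mm, to the +x end wall. 7 mm thick. The opening between the two boards is 178 mm long, so the 200 mm lid goes in only with one end first, deep under the wide board. Axes as the box.
- lid_seat (a point): Where the middle of the lid's underside lies when home: 50 mm up, x = 12 mm, y = 0 in the box, the lid's +x end then against the +x end wall. The lid lies on two ledges 10 mm wide, one along each long side from end wall to end wall, 14 mm below the boards' undersides, between side walls 150 mm apart that rise to 64 mm. Axes as the box.
- box_floor (a point): Point on the box's inner floor, 8 mm above its underside, in the middle of the free space for the plane: x = 10 mm, y = 0 in the box. Open from above 88 mm to either side along x and, between the ledges, 65 mm along y; height up to the lid 42 mm. Two chisels, up to 14 mm above the floor, lie fixed across it from 89 to 120 mm on the -x side. Axes as the box.
- rack: Pale wooden finishing rack, fixed to the bench, about 190 mm long (x), 130 wide, 155 high at its back; origin at the centre of its foot, z up. Two rails rise towards +x at 35 degrees; a strip at the low (-x) end stops the lid from sliding down, 8 mm proud of the rails. The lid lies on the rails, its low end towards -x.
- lid_grip (a point): The loose lid, at the centre of its grip bar. Flat pale board 200 mm long (x), 144 wide (y), 10 thick, about 0.24 kg, same both ways round. The dark bar across its middle is 16 mm thick (x), 96 long (y), 28 high. This point is 14 mm above the board's top face, 24 above its underside. z: the board's normal, out of the top face. On the rack x points up the 35 degree slope.
- lid_end1 (a point): Middle of the lid's short end on its own -x side (100 mm from the middle; the low end on the rack), half-way through the 10 mm thickness, 19 mm below lid_grip along z. Axes as the lid.
- lid_end2 (a point): Middle of the lid's short end on its own +x side (100 mm from the middle; the high end on the rack), half-way through the thickness. Axes as the lid.
- plane_mid (a point): Loose block plane (dark steel, brass cap, dark wooden knob on the toe) standing on its sole on the bench, about 0.55 kg: 140 mm long (x, toe at +x), 46 wide (y), 37 high at the knob. Grip it across its two flat cheeks: x = -58 to 46 mm, 30 mm high, 46 mm apart over all. This point: midway along, on the centre line, 16 mm above the sole; z up.
- glue: Bystander: loose upright yellow glue bottle with a red cap, 58 mm diameter, 170 high; origin at the centre of its base.
- tin: Bystander: loose green wax tin, 72 mm diameter, 55 high; origin at the centre of its base.
- hoop: Bystander: loose flat wooden hoop, 100 mm outside, 72 inside, 22 high; origin at the centre of its underside.
Things that resemble listed ones, but are neither listed nor needed, are in the scene too. Leave any orange look-alike of the part that bears lid_grip alone.

How it is judged:
On the way, in this order (a step that is already met when the one before it is completed fails the run):
1. the block plane has been set down inside the tool box and let go (x of plane_mid in the frame of toolbox between -0.11 and 0.11 m and y of plane_mid in the frame of toolbox between -0.072 and 0.072 m and z of plane_mid in the frame of toolbox between 0.008 and 0.046 m and linear speed of plane below 0.05 m/s and contact force between the fingers and plane below 0.2 N), for 0.2 s.
2. the lid slants in: one end lies at least 10 mm under the wide top board while the other end is still raised (((x of lid_end1 in the frame of toolbox between -0.114 and -0.088 m and y of lid_end1 in the frame of toolbox between -0.02 and 0.02 m and z of lid_end1 in the frame of toolbox between 0.048 and 0.064 m) or (x of lid_end2 in the frame of toolbox between -0.114 and -0.088 m and y of lid_end2 in the frame of toolbox between -0.02 and 0.02 m and z of lid_end2 in the frame of toolbox between 0.048 and 0.064 m)) and angle between lid_grip's own z axis and vertical above 0.05 rad), for 0.05 s.
3. the lid has been turned down flat on its ledges, between the side walls (angle between lid_grip's own z axis and vertical below 0.035 rad and angle between the x axis of lid_grip and the x axis of toolbox, either way round below 0.06 rad and z of lid_grip in the frame of toolbox between 0.07 and 0.0775 m and y of lid_grip in the frame of toolbox between -0.006 and 0.006 m), for 0.1 s.
At the end, for the whole second after the job is handed in: The lid lies flat (within 2 degrees) on the ledges, slid under the narrow top board to within about 6 mm of the end wall, so that both its ends are caught under the top boards; the plane lies inside the box; all at rest, nothing held, bystanders within 20 mm of their places and upright (all of step 3 and x of plane_mid in the frame of toolbox between -0.11 and 0.11 m and y of plane_mid in the frame of toolbox between -0.072 and 0.072 m and z of plane_mid in the frame of toolbox between 0.008 and 0.046 m and x of lid_grip in the frame of toolbox between 0.006 and 0.015 m and linear speed of each of lid, plane below 0.02 m/s); the robot touches nothing.
It fails at once if the glue bottle, wax tin or hoop is moved by more than 20 mm or tipped (distance of any of glue, tin, hoop from where it was at the start of the episode above 0.02 m or angle between any of glue, tin, hoop's own z axis and vertical above 0.25 rad).
It fails at once if the plane is dropped into the box (it moves faster than 0.6 m/s inside it) (x of plane_mid in the frame of toolbox between -0.11 and 0.11 m and y of plane_mid in the frame of toolbox between -0.072 and 0.072 m and z of plane_mid in the frame of toolbox between 0.008 and 0.046 m and linear speed of plane above 0.6 m/s).
It fails at once if the lid is dropped into its seat (its raised end falls: it turns faster than 3 rad/s at the box) (((x of lid_end1 in the frame of toolbox between -0.114 and -0.088 m and y of lid_end1 in the frame of toolbox between -0.02 and 0.02 m and z of lid_end1 in the frame of toolbox between 0.048 and 0.064 m) or (x of lid_end2 in the frame of toolbox between -0.114 and -0.088 m and y of lid_end2 in the frame of toolbox between -0.02 and 0.02 m and z of lid_end2 in the frame of toolbox between 0.048 and 0.064 m)) and angular speed of lid above 3 rad/s).
It also fails if it takes over 67 s, if anything falls off the work surface, if the arm or the gripper's body presses on something with over 40 N, if the wrist force passes 120 N, or if a joint passes its speed limit or range.

## Working session

There is one attempt and no reset: what is moved stays moved. The work goes in short steps, Python scripts to look and compute and a tool call to move; the robot and the scene stay as the last step left them, time stands still between calls to the robot, and variables do not carry over. Pictures are saved under pics/ and viewed, at most 10 in all, crops included, and the job is handed in when it is done.

Besides the shell and the picture viewer there is one more tool, called after ">>>" in YAML: its name, and indented under it one key for each argument. move_arm: Moves the arm, as the interface text tells. Its arguments: {"type":"object","properties":{"rows":{"type":"string"},"squeeze":{"type":"number"}},"required":["rows"]}

```bash
ls; mkdir -p pics
python3 - <<'E'
from station import arm
import cv2,numpy as np
np.set_printoptions(precision=4,suppress=True)
s=arm.get_state();print(s)
for n in("scene","side"):
    p,d=arm.grab_frame(n);cv2.imwrite(f"pics/{n}0.png",p);np.savez(f"pics/{n}0.npz",p=p,d=d)
    m=arm.camera_model(n);print(n,m)
print(arm.camera_model("wrist"))
E
```

```text
pics
{'t': 0.0, 'q': array([-1.0539,  0.3594,  0.011 , -0.0004, -1.2241, -0.2881]), 'qd': array([-0.0004,  0.0005,  0.0002, -0.0007, -0.0018, -0.0007]), 'joint_efforts': array([  0.0008, -58.271 ,  29.3053,   6.997 ,   0.0068,  -0.0002]), 'eef_pos': array([ 0.1529, -0.6569,  0.2336]), 'ee_rot': array([ 3.1399, -0.0001, -2.913 ]), 'force': array([0.1675, 0.2488, 0.9518]), 'moment': array([ 0.0472, -0.0298,  0.0104]), 'gripper_force': 0.0, 'width': 0.087688985026873}
scene {'mtx': array([[448.6133,   0.    , 285.0499],
       [  0.    , 448.6133, 212.0931],
       [  0.    ,   0.    ,   1.    ]]), 'camera_from_world': array([[ 0.887 ,  0.4615,  0.0181, -0.4368],
       [ 0.3   , -0.5459, -0.7823, -0.0553],
       [-0.3512,  0.6993, -0.6227,  1.2327],
       [ 0.    ,  0.    ,  0.    ,  1.    ]])}
side {'mtx': array([[406.8003,   0.    , 278.7028],
       [  0.    , 406.8003, 204.3045],
       [  0.    ,   0.    ,   1.    ]]), 'camera_from_world': array([[-0.8995, -0.4364, -0.0207,  0.4562],
       [-0.2428,  0.5388, -0.8067,  0.2115],
       [ 0.3632, -0.7206, -0.5906,  0.8897],
       [ 0.    ,  0.    ,  0.    ,  1.    ]])}
{'mtx': array([[342.6827,   0.    , 277.0387],
       [  0.    , 342.6827, 209.3358],
       [  0.    ,   0.    ,   1.    ]]), 'mount': array([[-0.0005, -0.9674, -0.2534,  0.0668],
       [ 1.    , -0.0006,  0.0006, -0.0003],
       [-0.0007, -0.2534,  0.9674, -0.1506],
       [ 0.    ,  0.    ,  0.    ,  1.    ]])}
```

View pics/scene0.png

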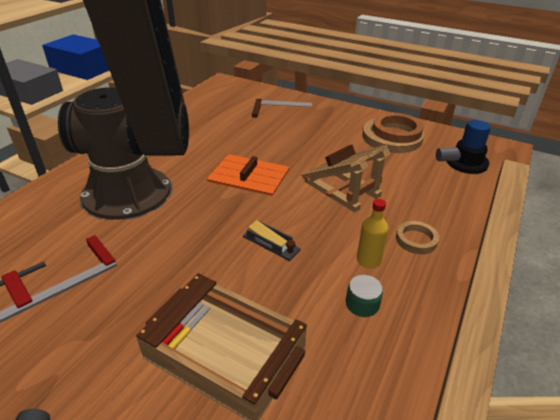

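View pics/side0.png

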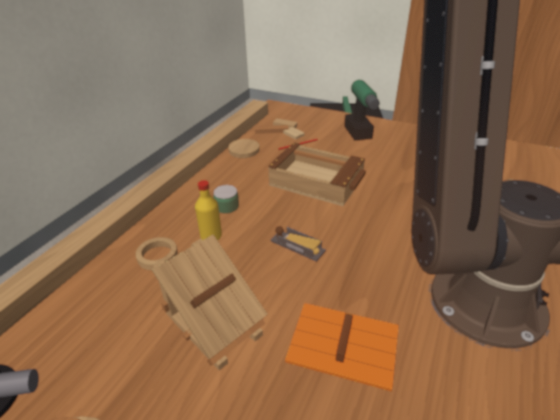

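The scene view shows the box at about (225,345) with the wide board on its left end, the plane at (272,240) with the knob toe at (290,245), the tin at (365,295), the bottle at (372,235) and the hoop at (418,237). The side view shows the lid on the rack with its bar at (213,290), and the orange decoy at (345,340).

```bash
cat > h.py <<'E'
import numpy as np,cv2
from scipy.spatial.transform import Rotation as R
from station import arm
np.set_printoptions(precision=4,suppress=True)
def tool():
    s=arm.get_state();T=np.eye(4);T[:3,:3]=R.from_euler('xyz',s['ee_rot']).as_matrix();T[:3,3]=s['eef_pos'];return T,s
def cloud(d,K,Twc):
    v,u=np.mgrid[:d.shape[0],:d.shape[1]]
    P=np.stack([(u-K[0,2])/K[0,0]*d,(v-K[1,2])/K[1,1]*d,d],-1)
    W=P@Twc[:3,:3].T+Twc[:3,3];W[d<=0]=np.nan;return W
def fixed(n,f=None):
    if f: z=np.load(f);p,d=z['p'],z['d']
    else: p,d=arm.grab_frame(n)
    m=arm.camera_model(n);return p,cloud(d,m['mtx'],np.linalg.inv(m['camera_from_world']))
def wrist():
    T,s=tool();p,d=arm.grab_frame('wrist');m=arm.camera_model('wrist')
    return p,cloud(d,m['mtx'],T@m['mount']),T@m['mount'],m['mtx']
def rect(P):
    (c,wh,a)=cv2.minAreaRect(P.astype(np.float32));return np.array(c),wh,a
def box(r,Z):
    u0,v0,u1,v1=r;m=np.zeros(Z.shape[:2],bool);m[v0:v1,u0:u1]=1;return m
E
python3 - <<'E'
from h import *
p,W=fixed('scene','pics/scene0.npz');q,V=fixed('side','pics/side0.npz')
z=W[...,2]
print('bench z',np.nanmedian(z[200:230,180:230]))
m=box((130,270,315,410),W)
for lo,hi in((.067,.078),(.055,.078)):
    mm=m&(z>lo)&(z<hi); P=W[mm]; print(len(P),rect(P[:,:2]),np.median(P[:,2]))
mm=m&(z>.067)&(z<.078);n,lab,st,ce=cv2.connectedComponentsWithStats(mm.astype('uint8'))
for i in range(1,n):
    if st[i,4]>100:print(st[i],rect(W[lab==i][:,:2]),np.median(W[lab==i][:,2]))
m=box((235,210,310,265),W)&(z>.006)&(z<.06);P=W[m];print('plane',rect(P[:,:2]),P[:,2].max())
m=box((235,210,310,265),W)&(z>.02)&(z<.06);P=W[m];print('plane hi',rect(P[:,:2]),P[:,2].max())
for n,r in(('tin',(340,270,390,315)),('glue',(350,195,395,270)),('hoop',(395,218,445,255))):
    P=W[box(r,W)&(z>.012)&(z<.2)];print(n,rect(P[:,:2]),P[:,2].max())
# lid in side view
z=V[...,2]
m=box((150,230,270,355),V)&(z>.03)&(z<.2);P=V[m]
# ransac plane
rng=np.random.default_rng(0);best=0
for _ in range(300):
    a,b,c=P[rng.choice(len(P),3)];nn=np.cross(b-a,c-a);nn/=np.linalg.norm(nn)+1e-12
    k=abs((P-a)@nn)<.003
    if k.sum()>best:best=k.sum();K=k
Q=P[K];c=Q.mean(0);nn=np.linalg.svd(Q-c,full_matrices=False)[2][2];nn*=np.sign(nn[2])
print('lid n',nn,np.degrees(np.arccos(nn[2])),best,len(P))
x=np.array([-nn[0],-nn[1],0]);x=-np.array([nn[0],nn[1],0]);x-=x@nn*nn;x/=np.linalg.norm(x);y=np.cross(nn,x)
L=np.stack([(Q-c)@x,(Q-c)@y],1);r=rect(L);print(r)
print('corner pts',[c+ b[0]*x+b[1]*y for b in cv2.boxPoints(cv2.minAreaRect(L.astype('float32')))])
H=(P-c)@nn;B=P[(H>.012)&(H<.034)];print('bar',len(B),H.max());print(rect(np.stack([(B-c)@x,(B-c)@y],1)))
cen=c+r[0][0]*x+r[0][1]*y;print('lid top centre',cen,'x',x)
E
```

```text
bench z -0.0009129180459718222
3264 (array([ 0.5207, -0.2978]), (0.17560717463493347, 0.24997933208942413), 87.73841094970703) 0.07011719525232091
5208 (array([ 0.5212, -0.2979]), (0.17610953748226166, 0.27853500843048096), 87.84175872802734) 0.06916760325941446
[ 136  274   81   73 1912] (array([ 0.4201, -0.2939]), (0.17558585107326508, 0.04870327189564705), 87.80439758300781) 0.07013521771291031
[ 243  320   64   84 1352] (array([ 0.633 , -0.3025]), (0.175216943025589, 0.025085801258683205), 87.65814208984375) 0.07007356100138251
plane (array([0.4527, 0.0066]), (0.05001591145992279, 0.13870981335639954), 82.0359878540039) 0.03755036986524296
plane hi (array([0.4565, 0.0061]), (0.04968159273266792, 0.12649865448474884), 82.96690368652344) 0.03755036986524296
tin (array([ 0.7089, -0.0679]), (0.06819150596857071, 0.06841181218624115), 50.91817855834961) 0.05682969711927288
glue (array([0.6297, 0.1606]), (0.07519858330488205, 0.27330559492111206), 21.745756149291992) 0.17225961521178135
hoop (array([0.7569, 0.1873]), (0.09836994856595993, 0.10000423341989517), 1.3187673091888428) 0.02507963610477426
lid n [-0.54    0.1989  0.8178] 35.13411422127675 6793 7943
(array([-0.0001, -0.0045]), (0.14528121054172516, 0.21206113696098328), 89.99962615966797)
corner pts [array([0.3967, 0.2629, 0.0305]), array([0.5595, 0.203 , 0.1525]), array([0.6097, 0.3393, 0.1525]), array([0.447 , 0.3992, 0.0305])]
bar 444 0.031702460118620095
(array([ 0.0058, -0.0034]), (0.09561900049448013, 0.01619260199368), 89.93817138671875)
lid top centre [0.5032 0.3011 0.0915] x [ 0.7674 -0.2826  0.5755]
```

>>> move_arm:
  rows: "0 0 0 -0.032 0.041 0 0.087;0 0 0 -0.032 0.041 0 0.087;0 0 0 -0.032 0.041 0 0.087;0 0 0 -0.032 0.041 0 0.087;0 0 0 -0.032 0.041 0 0.087;0 0 0 -0.032 0.041 0 0.087;0 0 0 -0.032 0.041 0 0.087;0 0 0 -0.032 0.041 0 0.087"

```text
t: 1.1
eef_pos: [0.3282, -0.2783, 0.2345]
ee_rot: [3.142, 0.0, -2.913]
force: [1.3, 0.6, -0.1]
width: 0.0869
gripper_force: 0.0
```

>>> move_arm:
  rows: "0 0 0 -0.032 0.041 0 0.087;0 0 0 -0.032 0.041 0 0.087;0 0 0 -0.032 0.041 0 0.087;0 0 0 -0.032 0.041 0 0.087;0 0 0 -0.032 0.041 0 0.087;0 0 0 -0.032 0.041 0 0.087;0 0 0 0 0 0 0.087;0 0 0 0 0 0 0.087"

```text
t: 2.1
eef_pos: [0.4587, 0.0033, 0.2341]
ee_rot: [-3.142, -0.001, -2.912]
force: [0.1, -0.1, 0.1]
width: 0.087
gripper_force: 0.0
```

>>> move_arm:
  rows: "0 0 7 0 0 0 0.087;0 0 7 0 0 0 0.087;0 0 7 0 0 0 0.087;0 0 0 0 0 0 0.087"

```text
t: 2.6
eef_pos: [0.4587, 0.0022, 0.2346]
ee_rot: [3.141, 0.0, 3.003]
force: [0.2, 0.7, -1.0]
width: 0.0871
gripper_force: 0.0
```

```bash
cat >> h.py <<'E'
def rel(pos,Rw):
    T,s=tool();dR=T[:3,:3].T@Rw
    print('shift(tool)',T[:3,:3].T@(np.array(pos)-T[:3,3]),'turn deg',np.degrees(R.from_matrix(dR).as_rotvec()),'|',s['eef_pos'])
E
python3 - <<'E'
from h import *
p,W,T,K=wrist();cv2.imwrite('pics/w1.png',p);z=W[...,2]
d=np.hypot(W[...,0]-.453,W[...,1]-.007)<.1
for lo in(.008,.02,.033):
    P=W[d&(z>lo)&(z<.05)];print(lo,len(P),rect(P[:,:2]),P[:,2].max())
E
```

```text
0.008 5272 (array([0.4503, 0.0088]), (0.04602344334125519, 0.13921885192394257), 81.52367401123047) 0.03864502975960321
0.02 3903 (array([0.4537, 0.0083]), (0.04602344334125519, 0.12347730249166489), 81.52367401123047) 0.03864502975960321
0.033 925 (array([0.4538, 0.0087]), (0.0331353023648262, 0.12330373376607895), 82.04334259033203) 0.03864502975960321
```

View pics/w1.png

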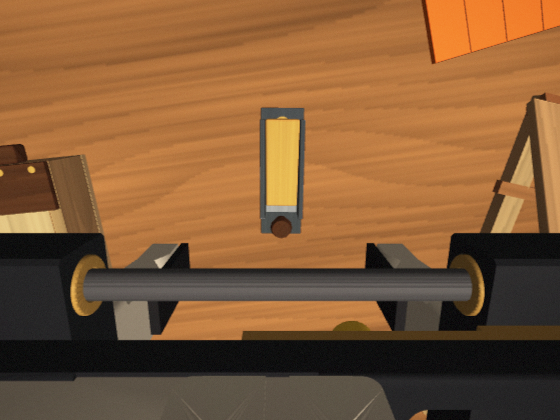

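The wrist view shows the plane at pixels (260-305, 108-235), with the knob at (281,228). It measures 46 x 139 mm with its yaw at -8.5°, which matches the sizes given.

>>> move_arm:
  rows: "0 0 0.5 0.011 0.005 0.04 0.087;0 0 0 0 0 0.05 0.087;0 0 0 0 0 0.05 0.087;0 0 0 0 0 0.04 0.087;0 0 0 0 0 0.03 0.087;0 0 0 0 0 0.012 0.087;0 0 0 0 0 0 0.087;0 0 0 0 0 0 0.087"

```text
t: 3.65
eef_pos: [0.4498, 0.01, 0.0136]
ee_rot: [3.141, 0.002, 2.996]
force: [-0.5, -0.2, 0.7]
width: 0.087
gripper_force: 0.0
```

>>> move_arm:
  rows: "0 0 0 0 0 0 0.03;0 0 0 0 0 0 0.03;0 0 0 0 0 0 0.03;0 0 0 0 0 0 0.03;0 0 0 0 0 0 0.03;0 0 0 0 0 0 0.03"
  squeeze: 35

```text
t: 4.4
eef_pos: [0.4488, 0.0094, 0.0126]
ee_rot: [-3.141, -0.0, 2.995]
force: [-0.5, -4.1, 3.1]
width: 0.0454
gripper_force: 35.0
```

>>> move_arm:
  rows: "0 0 0 0 0 -0.03 0.03;0 0 0 0 0 -0.05 0.03;0 0 0 0 0 -0.05 0.03;0 0 0 0 0 -0.04 0.03;0 0 0 0 0 0 0.03"

```text
t: 5.03
eef_pos: [0.4501, 0.0105, 0.1846]
ee_rot: [3.138, 0.004, 2.995]
force: [0.1, 0.0, -7.9]
width: 0.0456
gripper_force: 35.0
```

>>> move_arm:
  rows: "0 0 0 -0.018 -0.042 0 0.03;0 0 0 -0.018 -0.042 0 0.03;0 0 0 -0.018 -0.042 0 0.03;0 0 0 -0.018 -0.042 0 0.03;0 0 0 -0.018 -0.042 0 0.03;0 0 0 -0.018 -0.042 0 0.03;0 0 0 -0.018 -0.040 0 0.03;0 0 -6 0 0 0 0.03"

```text
t: 6.02
eef_pos: [0.5299, -0.2995, 0.1781]
ee_rot: [3.14, -0.005, 3.098]
force: [-1.3, 0.6, -7.4]
width: 0.0456
gripper_force: 35.0
```

>>> move_arm:
  rows: "0 0 0 0 0 0 0.03;0 0 0 0 0 0 0.03"

```text
t: 6.28
eef_pos: [0.5303, -0.2968, 0.1808]
ee_rot: [3.141, -0.003, 3.098]
force: [0.5, 0.1, -7.1]
width: 0.0456
gripper_force: 35.0
```

Run:
```python
from h import *
p,W,T,K=wrist();cv2.imwrite('pics/w2.png',p);z=W[...,2];np.save('pics/w2.npy',W)
print(tool()[1]['eef_pos'])
m=(np.hypot(W[...,0]-.52,W[...,1]+.298)<.17)&(z>.066)&(z<.078)
n,lab,st,ce=cv2.connectedComponentsWithStats(m.astype('uint8'))
for i in range(1,n):
    if st[i,4]>200:print(st[i],rect(W[lab==i][:,:2]),np.median(W[lab==i][:,2]))
```

```text
[ 0.5306 -0.2968  0.1815]
[  149    19   253    72 17500] (array([ 0.419 , -0.2932]), (0.17433002591133118, 0.04636809229850769), 87.68846893310547) 0.07149440692179437
```

View pics/w2.png

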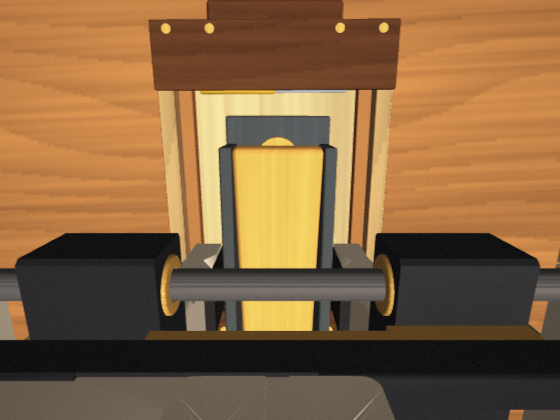

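The wrist view shows the plane held at (220-335, 115-330) and the wide board at (150-400, 20-90). The board measures 174 x 46 mm with its top at 71.5 mm, which puts the box origin at about (0.520, -0.297) with yaw -2.3°.

>>> move_arm:
  rows: "0 0 0 0 -0.001 0.035 0.03;0 0 0 0 0 0.035 0.03;0 0 0 0 0 0.035 0.03;0 0 0 0 0 0.03 0.03;0 0 0 0 0 0.015 0.03;0 0 0 0 0 0.006 0.03;0 0 0 0 0 0 0.03;0 0 0 0 0 0 0.03"

```text
t: 7.32
eef_pos: [0.5319, -0.2987, 0.0278]
ee_rot: [-3.141, 0.002, 3.1]
force: [-0.3, 0.8, -6.1]
width: 0.0457
gripper_force: 35.0
```

>>> move_arm:
  rows: "0 0 0 0 0 0.002 0.03;0 0 0 0 0 0.002 0.03;0 0 0 0 0 0 0.03"

```text
t: 7.7
eef_pos: [0.5308, -0.2985, 0.0225]
ee_rot: [3.142, -0.0, 3.1]
force: [-0.5, -0.6, -7.1]
width: 0.046
gripper_force: 35.0
```

>>> move_arm:
  rows: "0 0 0 0 0 0.001 0.03;0 0 0 0 0 0.001 0.03;0 0 0 0 0 0.001 0.03;0 0 0 0 0 0 0.03"

```text
t: 8.2
eef_pos: [0.5311, -0.2985, 0.0207]
ee_rot: [-3.141, 0.0, 3.1]
force: [-3.0, 3.0, 5.1]
width: 0.0455
gripper_force: 35.0
```

>>> move_arm:
  rows: "0 0 0 0 0 0 0.07;0 0 0 0 0 0 0.07;0 0 0 0 0 0 0.07;0 0 0 0 0 0 0.07;0 0 0 0 0 -0.01 0.07;0 0 0 0 0 -0.03 0.07;0 0 0 0 0 -0.05 0.07;0 0 0 0 0 -0.05 0.07"

```text
t: 9.2
eef_pos: [0.5308, -0.2986, 0.1616]
ee_rot: [-3.141, -0.0, 3.1]
force: [0.9, -0.2, 0.8]
width: 0.07
gripper_force: 0.0
```

Run:
```python
from h import *
p,W,T,K=wrist();cv2.imwrite('pics/w3.png',p);z=W[...,2]
print(tool()[1]['t'])
c,s_=np.cos(np.radians(-2.3)),np.sin(np.radians(-2.3))
B=np.stack([(W[...,0]-.52)*c+(W[...,1]+.2973)*s_,-(W[...,0]-.52)*s_+(W[...,1]+.2973)*c],-1)
m=(abs(B[...,0])<.11)&(abs(B[...,1])<.06)&(z>.018)&(z<.05)
print(rect(B[m]),z[m].max())
# target tool pose for the lid hover
n=np.array([-.54,.1989,.8178]);n/=np.linalg.norm(n);x=np.array([.7674,-.2826,.5755]);y=np.cross(n,x)
top=np.array([.5032,.3011,.0915])+.0059*x+.0008*y
Rw=np.stack([-y*0,-x,-n],1);Rw[:,0]=np.cross(Rw[:,1],Rw[:,2]);print('R',Rw,R.from_matrix(Rw).as_euler('xyz'))
print('top',top);rel(top+.10*n,Rw)
```

```text
9.25
(array([-0.0053,  0.0004]), (0.15307284891605377, 0.11889728903770447), 0.3566782772541046) 0.04597608530356717
R [[-0.3456 -0.7674  0.54  ]
 [-0.9384  0.2826 -0.1989]
 [ 0.     -0.5755 -0.8178]] [-2.5284 -0.     -1.9237]
top [0.508  0.3002 0.0949]
shift(tool) [ 0.1048  0.6165 -0.0107] turn deg [ 29.7791 -21.7382 -69.7532] | [ 0.534  -0.3001  0.1695]
```

>>> move_arm:
  rows: "0 0 0 0.014 0.037 -0.01 0.07;0 0 0 0.014 0.037 -0.01 0.07;0 0 0 0.014 0.037 -0.01 0.07;0 0 0 0.014 0.037 -0.01 0.07;0 0 0 0.014 0.037 -0.01 0.07;0 0 0 0.014 0.037 -0.01 0.07;0 0 0 0.014 0.037 -0.01 0.07;0 0 0 0.014 0.037 -0.01 0.07"

```text
t: 10.25
eef_pos: [0.4309, 0.0029, 0.2405]
ee_rot: [3.141, 0.001, 3.1]
force: [-0.0, 0.7, 0.3]
width: 0.0698
gripper_force: 0.0
```

>>> move_arm:
  rows: "0 0 -10 0 0 0 0.07;0 0 -10 0 0 0 0.07;0 0 -10 0 0 0 0.07;0 0 -10 0 0 0 0.07;0 0 -10 0 0 0 0.07;0 0 -10 0 0 0 0.07;0 0 -10 0 0 0 0.07;0 0 0 0 0 0 0.07"

```text
t: 11.25
eef_pos: [0.4314, 0.0018, 0.24]
ee_rot: [-3.141, 0.001, -1.963]
force: [-0.5, 0.1, 0.2]
width: 0.0698
gripper_force: 0.0
```

Run:
```python
from h import *
p,W=fixed('scene','pics/scene0.npz')
h=cv2.cvtColor(p,cv2.COLOR_BGR2HSV);m=box((350,195,395,270),W)&(h[...,0]>18)&(h[...,0]<32)&(h[...,1]>200)
P=W[m];print('glue surf',np.median(P,0),np.percentile(P,[2,98],0))
p,W=fixed('scene');cv2.imwrite('pics/s4.png',p);z=W[...,2]
n=np.array([-.54,.1989,.8178]);n/=np.linalg.norm(n);x=np.array([.7674,-.2826,.5755]);y=np.cross(n,x)
Rw=np.stack([y*0,-x,-n],1);Rw[:,0]=np.cross(Rw[:,1],Rw[:,2])
top=np.array([.508,.3002,.0949]);rel(top+.10*n,Rw);print(tool()[1]['q'])
```

```text
glue surf [0.6742 0.0445 0.0648] [[0.6535 0.0372 0.0093]
 [0.7036 0.0597 0.149 ]]
shift(tool) [-0.3024  0.1015  0.0633] turn deg [35.1024 -0.7044 -2.3288] | [0.4314 0.0018 0.2399]
[ 0.465  -0.0616 -0.4822  0.     -1.1495 -0.8597]
```

View pics/s4.png

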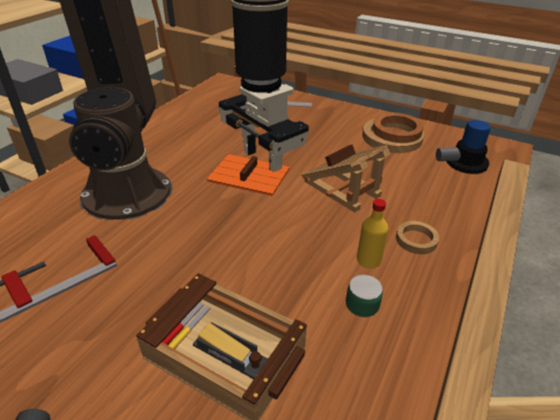

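The scene view shows the plane upright in the box at (225,345), with the bystanders untouched and the gripper over the orange decoy, well clear of it.

>>> move_arm:
  rows: "0 0 0 -0.043 0.0145 0 0.07;0 0 0 -0.043 0.0145 0 0.07;0 0 0 -0.043 0.0145 0 0.07;0 0 0 -0.043 0.0145 0 0.07;0 0 0 -0.043 0.0145 0 0.07;0 0 0 -0.043 0.0145 0 0.07;0 0 0 -0.043 0.0145 0 0.07;0 0 -2 0 0 0 0.07"

```text
t: 12.3
eef_pos: [0.4522, 0.3214, 0.239]
ee_rot: [3.141, -0.001, -1.928]
force: [-0.8, -0.7, -0.7]
width: 0.0701
gripper_force: 0.0
```

>>> move_arm:
  rows: "7 0 0 0 0 0 0.07;7 0 0 0 0 0 0.07;7 0 0 0 0 0 0.07;7 0 0 0 0 0 0.07;7 0 0 0 0 0 0.07;0 0 0 0 0 0 0.07;0 0 0 0 0 0 0.07"

```text
t: 13.18
eef_pos: [0.4523, 0.3187, 0.2399]
ee_rot: [-2.532, 0.001, -1.928]
force: [-0.4, 0.4, 0.7]
width: 0.0703
gripper_force: 0.0
```

```bash
cat > lid.py <<'E'
from h import *
def lidfit(W,c0,rad=.13):
    P=W[np.linalg.norm(W-c0,axis=-1)<rad];rng=np.random.default_rng(0);best=0
    for _ in range(300):
        a,b,c=P[rng.choice(len(P),3)];nn=np.cross(b-a,c-a);nn/=np.linalg.norm(nn)+1e-12
        k=abs((P-a)@nn)<.002
        if k.sum()>best:best=k.sum();K=k
    Q=P[K];c=Q.mean(0);n=np.linalg.svd(Q-c,full_matrices=False)[2][2];n*=np.sign(n[2])
    H=(P-c)@n;return P,Q,c,n,H
E
python3 - <<'E'
from lid import *
print(tool()[1]['q'],tool()[1]['ee_rot'])
p,W,T,K=wrist();cv2.imwrite('pics/w5.png',p);np.save('pics/w5.npy',W)
P,Q,c,n,H=lidfit(W,np.array([.508,.30,.095]))
x=np.array([.7674,-.2826,.5755]);x-=x@n*n;x/=np.linalg.norm(x);y=np.cross(n,x)
print('n',n,np.degrees(np.arccos(n[2])),len(Q))
B=P[(H>.015)&(H<.032)];L=np.stack([(B-c)@x,(B-c)@y],1);r=rect(L);print('bar',len(B),H.max(),r)
print('bar ctr world at top face',c+r[0][0]*x+r[0][1]*y)
L=np.stack([(Q-c)@x,(Q-c)@y],1);r=rect(L);print('board',r,c+r[0][0]*x+r[0][1]*y)
E
```

```text
[ 1.2936  0.0625 -0.7787  0.7772 -0.9504 -2.188 ] [-2.5322  0.0013 -1.9281]
n [-0.5397  0.1974  0.8184] 35.07436380887974 31040
bar 2328 0.030306886877617914 (array([0.0008, 0.0086]), (0.016287202015519142, 0.09559449553489685), 0.004163023550063372)
bar ctr world at top face [0.5071 0.2985 0.0958]
board (array([-0.0054,  0.0076]), (0.14177481830120087, 0.21214064955711365), 89.89511108398438) [0.502  0.2993 0.0923]
```

View pics/w5.png

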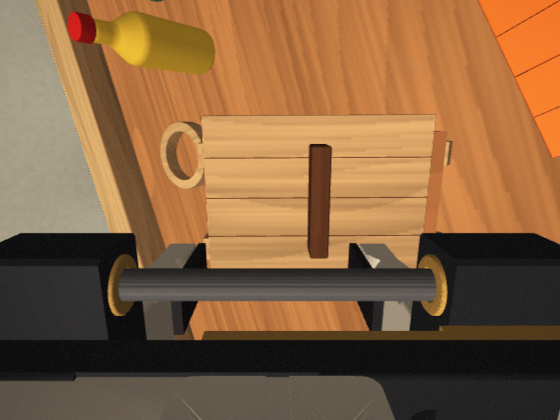

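The wrist view shows the lid board at (205-435, 115-270), with the bar at (309-331, 145-258). The bar measures 16 x 96 mm and stands 28-30 mm high, on a 35.1° slope.

Run:
```python
from h import *
n=np.array([-.5397,.1974,.8184]);n/=np.linalg.norm(n);x=np.array([.7674,-.2826,.5755]);x-=x@n*n;x/=np.linalg.norm(x)
Rw=np.stack([x*0,-x,-n],1);Rw[:,0]=np.cross(Rw[:,1],Rw[:,2])
top=np.array([.5071,.2985,.0958]);rel(top+.05*n,Rw);rel(top+.0105*n,Rw)
```

```text
shift(tool) [0.0003 0.035  0.1016] turn deg [ 0.1564 -0.1486 -0.2774] | [0.4526 0.3188 0.2401]
shift(tool) [0.0002 0.0349 0.1411] turn deg [ 0.1564 -0.1486 -0.2774] | [0.4526 0.3188 0.2401]
```

>>> move_arm:
  rows: "0.2 0 -0.3 0 0.0175 0.03 0.07;0 0 0 0 0.0175 0.03 0.07;0 0 0 0 0 0.03 0.07;0 0 0 0 0 0.02 0.07;0 0 0 0 0 0.015 0.07;0 0 0 0 0 0.01 0.07;0 0 0 0 0 0.003 0.07;0 0 0 0 0 0 0.07"

```text
t: 14.22
eef_pos: [0.5006, 0.3009, 0.107]
ee_rot: [-2.527, -0.002, -1.924]
force: [0.1, 0.6, 1.7]
width: 0.07
gripper_force: 0.0
```

Run:
```python
from h import *
n=np.array([-.5397,.1974,.8184]);n/=np.linalg.norm(n);x=np.array([.7674,-.2826,.5755]);x-=x@n*n;x/=np.linalg.norm(x)
Rw=np.stack([x*0,-x,-n],1);Rw[:,0]=np.cross(Rw[:,1],Rw[:,2])
top=np.array([.5071,.2985,.0958]);rel(top+.0085*n,Rw);s=tool()[1];print(s['force'],s['q'])
```

```text
shift(tool) [-0.      0.0008  0.0047] turn deg [-0.1294 -0.1843  0.0612] | [0.5006 0.3009 0.107 ]
[0.0568 0.6307 1.6969] [ 1.0104  0.2461 -0.9758  1.2792 -0.6303 -2.5338]
```

>>> move_arm:
  rows: "0 0 0 0 0.0008 0.001 0.07;0 0 0 0 0 0.001 0.07;0 0 0 0 0 0.001 0.07;0 0 0 0 0 0 0.07"

```text
t: 14.72
eef_pos: [0.5008, 0.3007, 0.1037]
ee_rot: [-2.527, -0.003, -1.922]
force: [-0.4, -0.2, 0.2]
width: 0.0701
gripper_force: 0.0
```

>>> move_arm:
  rows: "0 0 0 0 0 0.001 0.07;0 0 0 0 0 0.0005 0.07;0 0 0 0 0 0 0.07"

```text
t: 15.1
eef_pos: [0.5017, 0.3003, 0.1024]
ee_rot: [-2.527, -0.003, -1.922]
force: [-0.1, 0.3, 0.3]
width: 0.0695
gripper_force: 0.0
```

>>> move_arm:
  rows: "0 0 0 0 0 0 0.03;0 0 0 0 0 0 0.005;0 0 0 0 0 0 0.005;0 0 0 0 0 0 0.005;0 0 0 0 0 0 0.005;0 0 0 0 0 0 0.005;0 0 0 0 0 0 0.005;0 0 0 0 0 0 0.005"
  squeeze: 35

```text
t: 16.1
eef_pos: [0.5018, 0.3003, 0.1026]
ee_rot: [-2.527, -0.003, -1.923]
force: [0.9, -0.8, 0.9]
width: 0.016
gripper_force: 35.0
```

>>> move_arm:
  rows: "0 0 0 0 0 -0.006 0.005;0 0 0 0 0 -0.01 0.005;0 0 0 0 0 -0.02 0.005;0 0 0 0 0 -0.03 0.005;0 0 0 0 0 -0.03 0.005;0 0 0 0 0 -0.03 0.005;0 0 0 0 0 0 0.005;0 0 0 0 0 0 0.005"

```text
t: 17.1
eef_pos: [0.4331, 0.3254, 0.2046]
ee_rot: [-2.528, -0.004, -1.922]
force: [1.0, 0.4, -2.4]
width: 0.0158
gripper_force: 35.0
```

>>> move_arm:
  rows: "0 0 0 0 -0.02 -0.0285 0.005;0 0 0 0 -0.02 -0.0285 0.005;-7 0 0 0 0 0 0.005;-7 0 0 0 0 0 0.005;-7 0 0 0 0 0 0.005;-7 0 0 0 0 0 0.005;-7 0 0 0 0 0 0.005;0 0 0 0 0 0 0.005"

```text
t: 18.1
eef_pos: [0.4354, 0.3246, 0.2736]
ee_rot: [-3.139, -0.005, -1.928]
force: [-0.1, 0.1, -2.5]
width: 0.0157
gripper_force: 35.0
```

Run:
```python
from h import *
yb=np.radians(-92.3);Rw=R.from_euler('xyz',[np.pi,0,yb]).as_matrix()
rel([.43,0.03,.26],Rw);rel([.515,-.297,.26],Rw);s=tool()[1];print(s['ee_rot'],s['q'])
```

```text
shift(tool) [ 0.2779 -0.0978  0.0153] turn deg [ -0.0865  -0.3053 -18.1433] | [0.4354 0.3246 0.2736]
shift(tool) [ 0.5546 -0.2917  0.0171] turn deg [ -0.0865  -0.3053 -18.1433] | [0.4354 0.3246 0.2736]
[-3.1393 -0.005  -1.9276] [ 1.0041  0.119  -0.2176  0.0035 -1.2386 -1.362 ]
```

>>> move_arm:
  rows: "0 0 0 0.035 -0.012 0 0.005;0 0 0 0.035 -0.012 0 0.005;0 0 0 0.035 -0.012 0 0.005;0 0 0 0.035 -0.012 0 0.005;0 0 0 0.035 -0.012 0 0.005;0 0 0 0.035 -0.012 0 0.005;0 0 0 0.035 -0.012 0 0.005;0 0 0 0.033 -0.014 0 0.005"

```text
t: 19.1
eef_pos: [0.4288, 0.0291, 0.2752]
ee_rot: [-3.137, -0.006, -1.923]
force: [1.1, -0.3, -2.5]
width: 0.0154
gripper_force: 35.0
```

>>> move_arm:
  rows: "0 0 0 0.035 -0.024 0 0.005;0 0 0 0.035 -0.024 0 0.005;0 0 0 0.035 -0.024 0 0.005;0 0 0 0.035 -0.024 0 0.005;0 0 0 0.035 -0.024 0 0.005;0 0 0 0.035 -0.024 0 0.005;0 0 0 0.035 -0.024 0 0.005;0 0 0 0.03 -0.026 0 0.005"

```text
t: 20.1
eef_pos: [0.5162, -0.2954, 0.2764]
ee_rot: [-3.14, -0.006, -1.924]
force: [0.2, 0.8, -2.7]
width: 0.0157
gripper_force: 35.0
```

>>> move_arm:
  rows: "0 0 -6 0 0 0 0.005;0 0 -6 0 0 0 0.005;0 0 -6 0 0 0 0.005;0 0 0 0 0 0 0.005;0 0 0 0 0 0 0.005"

```text
t: 20.72
eef_pos: [0.5167, -0.2937, 0.2771]
ee_rot: [-3.141, -0.005, -1.611]
force: [0.9, 0.3, -3.2]
width: 0.0157
gripper_force: 35.0
```

Run:
```python
from lid import *
T,s=tool();print(s['eef_pos'],s['ee_rot'])
for nm in('wrist','side','scene'):
    if nm=='wrist': p,W,_,_=wrist()
    else: p,W=fixed(nm)
    cv2.imwrite(f'pics/{nm}6.png',p);np.save(f'pics/{nm}6.npy',W)
    L=(W-T[:3,3])@T[:3,:3]   # tool coords
    m=(abs(L[...,0])<.09)&(abs(L[...,1])<.115)&(L[...,2]>.001)&(L[...,2]<.025)
    Q=L[m];print(nm,len(Q))
    if len(Q)<500: continue
    f=abs(Q[:,2]-np.median(Q[:,2]))<.004
    A=np.c_[Q[f][:,:2],np.ones(f.sum())];co=np.linalg.lstsq(A,Q[f][:,2],rcond=None)[0]
    print(' tool z=a x+b y+c',co,'rect',rect(Q[f][:,:2]))
    print(' z med',np.median(Q[f][:,2]),'x range',np.percentile(Q[f][:,0],[.5,99.5]),'y',np.percentile(Q[f][:,1],[.5,99.5]))
```

```text
[ 0.5167 -0.2937  0.2771] [-3.1405 -0.0047 -1.6105]
wrist 51896
 tool z=a x+b y+c [ 0.0041 -0.0019  0.0081] rect (array([ 0.0157, -0.0008]), (0.20082569122314453, 0.11200036853551865), 89.9422836303711)
 z med 0.008252591190446036 x range [-0.0283  0.0715] y [-0.0997  0.098 ]
side 1507
 tool z=a x+b y+c [-0.001   0.      0.0096] rect (array([-0.003 , -0.0005]), (0.14977140724658966, 0.2013547271490097), 0.34499549865722656)
 z med 0.009486364460418392 x range [-0.0759  0.0692] y [-0.0995  0.0992]
scene 6953
 tool z=a x+b y+c [ 0.0043 -0.002   0.009 ] rect (array([ 0.0005, -0.0023]), (0.14544518291950226, 0.20115125179290771), 0.07104966044425964)
 z med 0.009114975817213662 x range [-0.0689  0.0726] y [-0.1023  0.0961]
```

```bash
cat > wp.py <<'E'
from lid import *
O=np.array([.5202,-.2975,0]);Rb=R.from_euler('z',-2.3,degrees=True).as_matrix()
def pose(bx,bz,th,by=0):
    t=np.radians(th);x=np.array([np.cos(t),0,np.sin(t)]);n=np.array([-np.sin(t),0,np.cos(t)])
    p=np.array([bx,by,bz])/1000+.0992*x+.0185*n
    Rl=np.stack([np.cross(x,n),-x,-n],1);return O+Rb@p,Rb@Rl
def now():
    T,s=tool();Rl=Rb.T@T[:3,:3];p=Rb.T@(T[:3,3]-O);x=-Rl[:,1];n=-Rl[:,2];e=(p-.0992*x-.0185*n)*1000
    print('end1 bottom box mm',e,'tilt',np.degrees(np.arctan2(x[2],x[0])),'yawerr',np.degrees(np.arctan2(x[1],x[0])),'roll',np.degrees(Rl[2,0]),'F',s['force'],'M',s['moment'],s['t'])
E
python3 - <<'E'
from wp import *
now()
for w in((-64,120,6.5),(-66,53.5,6.5),(-88,51,6.5),(-101,50.5,6.5),(-104,50.5,0)):rel(*pose(*w))
E
```

```text
end1 bottom box mm [-102.4254    3.4159  258.9066] tilt 0.12131759326261415 yawerr 0.09273007692014479 roll 0.2449602971898784 F [ 0.4026  0.2972 -1.3881] M [ 0.0089  0.1093 -0.01  ] 20.875
shift(tool) [ 0.0032 -0.0355  0.1281] turn deg [ 6.3785 -0.2394  0.1063] | [ 0.5171 -0.2937  0.2776]
shift(tool) [ 0.0029 -0.0333  0.1946] turn deg [ 6.3785 -0.2394  0.1063] | [ 0.5171 -0.2937  0.2776]
shift(tool) [ 0.0028 -0.0113  0.197 ] turn deg [ 6.3785 -0.2394  0.1063] | [ 0.5171 -0.2937  0.2776]
shift(tool) [0.0028 0.0017 0.1975] turn deg [ 6.3785 -0.2394  0.1063] | [ 0.5171 -0.2937  0.2776]
shift(tool) [0.0028 0.002  0.2086] turn deg [-0.1215 -0.2449  0.0925] | [ 0.5171 -0.2937  0.2776]
```

>>> move_arm:
  rows: "0 0 0 0.003 -0.0175 0.03 0.005;0 0 0 0 -0.018 0.03 0.005;0 0 0 0 0 0.03 0.005;0 0 0 0 0 0.03 0.005;3.2 0 0.1 0 0 0 0.005;3.2 0 0 0 0 0 0.005;0 0 0 0 0 0 0.005;0 0 0 0 0 0 0.005"

```text
t: 21.88
eef_pos: [0.5531, -0.2987, 0.1582]
ee_rot: [-3.028, -0.004, -1.61]
force: [-0.2, -0.6, -2.9]
width: 0.016
gripper_force: 35.0
```

Run:
```python
from wp import *
now()
p,W=fixed('scene');cv2.imwrite('pics/s7.png',p);np.save('pics/s7.npy',W)
# wide board in scene and wrist
z=W[...,2];b=(W-O)@Rb
m=(b[...,0]<-.07)&(b[...,0]>-.135)&(abs(b[...,1])<.1)&(z>.067)&(z<.078);print('scene wide',rect(b[m][:,:2]*1000),np.median(z[m]),m.sum())
m=(b[...,0]>.09)&(b[...,0]<.135)&(abs(b[...,1])<.1)&(z>.067)&(z<.078);print('scene narrow',rect(b[m][:,:2]*1000),np.median(z[m]),m.sum())
p,W,_,_=wrist();cv2.imwrite('pics/w7.png',p);z=W[...,2];b=(W-O)@Rb
m=(b[...,0]<-.07)&(b[...,0]>-.135)&(abs(b[...,1])<.1)&(z>.067)&(z<.078);print('wrist wide',rect(b[m][:,:2]*1000),np.median(z[m]),m.sum())
for w in((-66,53.5,6.5),(-88,51,6.5)):rel(*pose(*w))
```

```text
end1 bottom box mm [-63.5597  -0.1085 128.5688] tilt 6.504565617090437 yawerr 0.06794487555036091 roll 0.24051504620289504 F [-0.1625 -0.6226 -2.8767] M [0.1073 0.5563 0.046 ] 21.875
scene wide (array([-101.1932,  -11.5785]), (48.084449768066406, 152.7987518310547), 1.1212247610092163) 0.07021752787046931 947
scene narrow (array([112.8785,   0.0446]), (175.57696533203125, 25.420204162597656), 89.62683868408203) 0.07011104725984973 1084
wrist wide (array([-104.6449,    0.1634]), (47.09435272216797, 175.35968017578125), 2.364621162414551) 0.07151851666372605 10439
shift(tool) [-0.0002  0.011   0.074 ] turn deg [-0.0049 -0.2236  0.0761] | [ 0.5532 -0.2987  0.1579]
shift(tool) [-0.0002  0.0332  0.074 ] turn deg [-0.0049 -0.2236  0.0761] | [ 0.5532 -0.2987  0.1579]
```

View pics/s7.png

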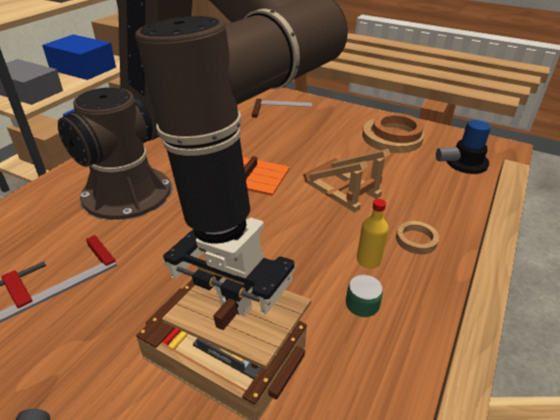

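The scene view shows the lid tilted over the box and centred between its side walls, with the glue, tin and hoop untouched. I'll check the wrist view's yaw reading with line fits before going in.

Run:
```python
from wp import *
p,W,_,_=wrist();z=W[...,2];b=(W-O)@Rb*1000
m=(b[...,0]<-70)&(b[...,0]>-135)&(abs(b[...,1])<95)&(z>.067)&(z<.078)
Q=b[m];ys=np.arange(-80,81,20)
for y in ys:
    k=Q[abs(Q[:,1]-y)<3];print(y,np.percentile(k[:,0],[1,99]) if len(k)>20 else None,len(k))
print(np.percentile(Q[:,1],[.3,99.7]))
L=(W-tool()[0][:3,3])@tool()[0][:3,:3]
m=(abs(L[...,0])<.09)&(abs(L[...,1])<.115)&(abs(L[...,2]-.0085)<.004);print(rect(L[m][:,:2]),np.percentile(L[m][:,0],99.5))
```

```text
-80 [-123.7625  -78.5553] 815
-60 [-123.6199  -96.899 ] 465
-40 [-123.8388  -96.6696] 433
-20 [-123.9447  -96.7179] 407
0 [-123.8145  -96.5271] 375
20 [-124.1305  -96.58  ] 349
40 None 0
60 [-124.0363  -96.5505] 311
80 [-123.646   -96.7329] 290
[-86.6699  85.8794]
(array([ 0.0159, -0.0008]), (0.11151008307933807, 0.20145463943481445), 0.009477674961090088) 0.07161389616213595
```

Line fits put the board's edges at -124 and -78.5 mm with y centred, so the box frame is right to under 1 mm. I'll go down now.

>>> move_arm:
  rows: "0 0 0 0 0.003 0.02 0.005;0 0 0 0 0.003 0.02 0.005;0 0 0 0 0.003 0.015 0.005;0 0 0 0 0.001 0.008 0.005;0 0 0 0 0.001 0.005 0.005;0 0 0 0 0 0.003 0.005;0 0 0 0 0 0 0.005;0 0 0 0 0 0 0.005"

```text
t: 23.02
eef_pos: [0.5503, -0.2988, 0.0865]
ee_rot: [-3.027, -0.004, -1.61]
force: [-0.1, 0.2, -3.1]
width: 0.0156
gripper_force: 35.0
```

Run:
```python
from wp import *
now()
for w in((-66,53.5,6.5),(-88,51,6.5),(-101,50.5,6.5)):rel(*pose(*w))
```

```text
end1 bottom box mm [-66.3169  -0.3593  56.7977] tilt 6.579446082383676 yawerr 0.08971565433062696 roll 0.2346990429345512 F [-0.1226  0.2205 -3.0771] M [ 0.0675  0.5988 -0.0252] 23.025
shift(tool) [-0.0001  0.      0.0034] turn deg [-0.0796 -0.226   0.089 ] | [ 0.5503 -0.2988  0.0865]
shift(tool) [-0.0002  0.0222  0.0034] turn deg [-0.0796 -0.226   0.089 ] | [ 0.5503 -0.2988  0.0865]
shift(tool) [-0.0002  0.0352  0.0024] turn deg [-0.0796 -0.226   0.089 ] | [ 0.5503 -0.2988  0.0865]
```

>>> move_arm:
  rows: "0 0 0 0 0 0.0017 0.005;0 0 0 0 0 0.0017 0.005;0 0 0 0 0.005 0 0.005;0 0 0 0 0.006 0 0.005;0 0 0 0 0.006 0 0.005;0 0 0 0 0.005 0 0.005;0 0 0 0 0 0 0.005;0 0 0 0 0 0 0.005"

```text
t: 24.02
eef_pos: [0.5287, -0.298, 0.0803]
ee_rot: [-3.027, -0.004, -1.61]
force: [0.0, 0.0, -2.9]
width: 0.0156
gripper_force: 35.0
```

Run:
```python
from wp import *
now()
for w in((-101,50.5,6.5),):rel(*pose(*w))
```

```text
end1 bottom box mm [-87.8976  -0.4016  50.6199] tilt 6.558312950222581 yawerr 0.08025888352301609 roll 0.22960914622364084 F [ 0.0383  0.0426 -2.8652] M [0.0996 0.5483 0.0182] 24.025
shift(tool) [-0.0002  0.013  -0.0013] turn deg [-0.0585 -0.222   0.0796] | [ 0.5287 -0.298   0.0803]
```

>>> move_arm:
  rows: "0 0 0 0 0.003 -0.0003 0.005;0 0 0 0 0.004 -0.0004 0.005;0 0 0 0 0.004 -0.0004 0.005;0 0 0 0 0.003 -0.0002 0.005;0 0 0 0 0 0 0.005;0 0 0 0 0 0 0.005"

```text
t: 24.78
eef_pos: [0.5146, -0.2975, 0.08]
ee_rot: [-3.027, -0.004, -1.61]
force: [0.1, -0.3, -2.0]
width: 0.0157
gripper_force: 35.0
```

Run:
```python
from wp import *
now()
for w in((-102.5,50.6,5),(-103,50.5,3),(-103.5,50.5,1),(-103.5,50.3,0)):rel(*pose(*w))
```

```text
end1 bottom box mm [-102.0472   -0.4058   50.2725] tilt 6.548615458185213 yawerr 0.08227998987243354 roll 0.2282817041848967 F [ 0.0885 -0.3043 -2.0294] M [ 0.09    0.5877 -0.0656] 24.775
shift(tool) [-0.0002 -0.0001  0.0023] turn deg [-1.5488 -0.2215  0.0788] | [ 0.5146 -0.2975  0.08  ]
shift(tool) [-0.0002 -0.      0.0058] turn deg [-3.5488 -0.2229  0.0749] | [ 0.5146 -0.2975  0.08  ]
shift(tool) [-0.0002  0.0001  0.0093] turn deg [-5.5488 -0.2242  0.071 ] | [ 0.5146 -0.2975  0.08  ]
shift(tool) [-0.0002 -0.      0.0112] turn deg [-6.5488 -0.2248  0.0691] | [ 0.5146 -0.2975  0.08  ]
```

>>> move_arm:
  rows: "-1 0 0 0 0 0.0015 0.005;-1 0 0 0 0 0.0017 0.005;-1 0 0 0 0 0.0017 0.005;-1 0 0 0 0 0.0017 0.005;-1 0 0 0 0 0.0017 0.005;-1 0 0 0 0 0.0017 0.005;0 0 0 0 0 0 0.005;0 0 0 0 0 0 0.005"

```text
t: 25.78
eef_pos: [0.5151, -0.2974, 0.0699]
ee_rot: [-3.132, -0.004, -1.61]
force: [-0.2, 0.4, -2.4]
width: 0.0159
gripper_force: 35.0
```

Run:
```python
from wp import *
now()
rel(*pose(-103.5,50.2,0))
```

```text
end1 bottom box mm [-104.1055   -0.3117   50.4281] tilt 0.53877365749483 yawerr 0.05560018043320512 roll 0.2196175084137291 F [-0.199   0.4228 -2.353 ] M [ 0.0164  0.081  -0.0463] 25.775
shift(tool) [-0.0001 -0.0008  0.0012] turn deg [-0.5389 -0.2194  0.0546] | [ 0.5151 -0.2974  0.0699]
```

>>> move_arm:
  rows: "-0.5 0 0 0 0 0.0008 0.005;0 0 0 0 0 0.0005 0.005;0 0 0 0 0 0.0005 0.005;0 0 0 0 0 0 0.005;0 0 0 0 0 0 0.005"

```text
t: 26.4
eef_pos: [0.5153, -0.2975, 0.0686]
ee_rot: [-3.141, -0.004, -1.61]
force: [-1.9, 1.0, 4.9]
width: 0.0156
gripper_force: 35.0
```

Run:
```python
from wp import *
now()
```

```text
end1 bottom box mm [-104.1199   -0.3927   49.9752] tilt 0.05984354919187717 yawerr 0.06376516960020051 roll 0.23197774478286703 F [-1.8585  0.9685  4.8585] M [ 0.7145  0.8725 -0.0215] 26.4
```

>>> move_arm:
  rows: "0 0 0 0 -0.003 -0.0003 0.005;0 0 0 0 -0.003 0 0.005;0 0 0 0 -0.003 0 0.005;0 0 0 0 -0.003 0 0.005;0 0 0 0 -0.002 0 0.005;0 0 0 0 0 0 0.005;0 0 0 0 0 0 0.005"

```text
t: 27.28
eef_pos: [0.5287, -0.2982, 0.0686]
ee_rot: [3.141, -0.004, -1.61]
force: [-5.2, -0.4, 6.6]
width: 0.0155
gripper_force: 35.0
```

>>> move_arm:
  rows: "0 0 0 0 -0.001 0 0.005;0 0 0 0 -0.001 0 0.005;0 0 0 0 0 0 0.005"

```text
t: 27.65
eef_pos: [0.5305, -0.2983, 0.0686]
ee_rot: [3.141, -0.004, -1.61]
force: [-4.8, 1.0, 5.8]
width: 0.0156
gripper_force: 35.0
```

Run:
```python
from wp import *
now()
```

```text
end1 bottom box mm [-88.8712  -0.5769  50.1367] tilt -0.027603292077060217 yawerr 0.0505691964128758 roll 0.23140031814953682 F [-4.8309  0.9792  5.762 ] M [ 0.1932  1.726  -0.0113] 27.65
```

>>> move_arm:
  rows: "0 0 0 0 -0.001 0 0.005;0 0 0 0 -0.0007 0 0.005;0 0 0 0 0 0 0.005"

```text
t: 28.02
eef_pos: [0.5308, -0.2983, 0.0686]
ee_rot: [3.139, -0.004, -1.61]
force: [-9.3, 0.4, 10.7]
width: 0.0156
gripper_force: 35.0
```

The lid has stopped against the end wall: the force rose and the motion stalled. I'll ease the pressure off and let go.

>>> move_arm:
  rows: "0 0 0 0 0.0008 -0.0003 0.005;0 0 0 0 0 0 0.02;0 0 0 0 0 0 0.035;0 0 0 0 0 0 0.04;0 0 0 0 0 0 0.04;0 0 0 0 0 -0.01 0.04;0 0 0 0 0 -0.03 0.04;0 0 0 0 0 -0.04 0.04"

```text
t: 29.02
eef_pos: [0.5315, -0.2977, 0.1494]
ee_rot: [3.141, -0.004, -1.61]
force: [0.6, -0.3, -1.1]
width: 0.0398
gripper_force: 0.0
```

>>> move_arm:
  rows: "0 0 0 0 0 -0.05 0.04;0 0 0 0 0 -0.04 0.04;0 0 0 0 0 0 0.04;0 0 0 0 0 0 0.04"

```text
t: 29.52
eef_pos: [0.5317, -0.2973, 0.239]
ee_rot: [-3.14, -0.004, -1.61]
force: [0.3, 0.4, -1.1]
width: 0.04
gripper_force: 0.0
```

Run:
```python
from wp import *
print(tool()[1]['eef_pos'],tool()[1]['t'])
p,W,_,_=wrist();cv2.imwrite('pics/w8.png',p);b=(W-O)@Rb*1000
m=(abs(b[...,0]-12)<40)&(abs(b[...,1])<60)&(b[...,2]>74)&(b[...,2]<95);print('bar',rect(b[m][:,:2]),np.median(b[m][:,2]))
m=(b[...,0]>-75)&(b[...,0]<95)&(abs(b[...,1])<65)&(b[...,2]>52)&(b[...,2]<68);Q=b[m]
print('board plane',np.linalg.lstsq(np.c_[Q[:,:2],np.ones(len(Q))],Q[:,2],rcond=None)[0],len(Q))
p,W=fixed('scene');cv2.imwrite('pics/s8.png',p)
```

```text
[ 0.5317 -0.2973  0.239 ] 29.525
bar (array([11.3003, -0.491 ]), (95.48678588867188, 15.911003112792969), 89.88562774658203) 88.38740822439217
board plane [-0.0003  0.0006 60.5589] 20071
```

View pics/s8.png

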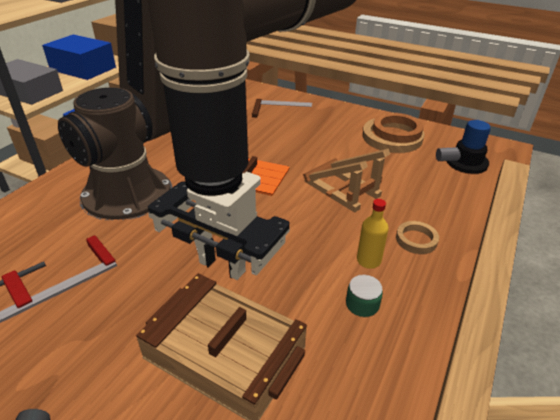

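The lid lies flat: the plane fit shows no measurable tilt, and the bar is at x = 11.3, y = -0.5 mm in the box. Both ends are under the boards, the gripper is clear and the bystanders are in place.

```bash
python3 -c "
from station import arm
print(arm.job_done())"
```

```text
the job is handed in; nothing more can be done
None
```

I've handed the job in at about 29.6 s of the 67 s: the plane stands in the box, the lid lies flat and slid home against the end wall, the gripper is clear, and the glue bottle, tin and hoop look untouched; the hand-in gave no verdict.

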